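# Open the ratchet clamp to the blue setting block

### The job

Open the green bench clamp for the next wheel hub: with the fingertips press the orange release paddle in the sliding jaw well down, and while holding it down push the jaw back along its bar, away from the fixed jaw, until its yellow pointer stands over the blue setting block. Then let the release spring up again so that the jaw locks there, and move clear. Pick nothing up, do not force the jaw while it is locked, and leave the hub, the jar and the wrench where they are.

Things in the scene. Friction and masses are not known exactly. Their poses are not given: they have to be found in the camera images.
- clamp: Bench clamp, screwed down: plywood board 460 x 130 x 16 mm, toothed steel bar along its middle. Origin: on the work surface under the bar's middle. x runs along the bar and points backwards (opening), z up; the scale strip is on the -y side. Fixed green jaw at x = -220 to -193 mm, 121 mm high; green end block at x = 194 to 216 mm, 52 mm high.
- jaw (a joint): Travel of the green sliding jaw along the clamp's +x, in m: 0 = farthest forward (nearest the fixed jaw), 0.20 = fully back. Locked by ratchet teeth of 4 mm pitch, it holds against 40 N either way; with the release down it slides with about 1.5 N of friction and stays where it is left. On locking it shifts up to 2 mm either way into the nearest tooth.
- release (a joint): Travel of the release paddle in m: 0 = up (jaw locked), 0.010 = fully down. A spring pushes it up: about 4.5 N to start, 9 N fully down. The jaw is free only when it is pressed by 5 mm or more; 7 to 10 mm is well down. Let go, it springs up and locks the jaw.
- release_top (a point): Centre of the top face of the orange release paddle, 72 mm (along the bar) x 44 mm, 80 mm above the work surface when up; moves with jaw and paddle. The paddle lies in a pocket 82 mm long, open at both sides, between the green jaw plate in front (14 mm thick, 70 mm wide, top at 121 mm) and the black thumb stop behind.
- thumb_stop (a point): Middle of the upper edge of the forward face of the black thumb stop (14 mm thick, 56 mm wide, top 112 mm above the work surface), 41 mm behind the paddle's centre. A fingertip holding the paddle down can push backwards on this face; friction on the paddle alone may also carry the jaw along.
- pointer (a point): Centre of the tip of the yellow pointer (4 mm wide along the bar, 5 mm thick) that sticks out from the -y side of the sliding jaw, 62 mm from the bar's centre line and 54.5 mm above the work surface. Along the bar it is level with the paddle's centre. It passes 6 mm over the blue block.
- block_top (a point): Centre of the top of the blue setting block on the scale strip, 24 mm long along the bar, 16 mm wide, top 46 mm above the work surface; axes as the clamp's. It is fixed, at a different place on the strip each time, 40 to 180 mm behind the pointer's start.
- hub_mid (a point): Middle of a loose black wheel hub standing on end, 54 mm across, 84 mm high. Leave alone.
- jar_mid (a point): Middle of a loose clear jar with a red cap, 52 mm across, 70 mm high. Leave alone.
- wrench: Loose steel wrench 160 mm long lying on the bench beside the clamp; its length is its x axis. Leave alone.
There are look-alikes about, which are no part of the job. Of the things that look like the part that bears hub_mid, the smallest one is meant.

How it is judged:
By the outcome, as a careful person would: the job done as asked, in the order asked, and still so for the second after the job is handed in, with the robot touching nothing.
It also fails if it takes over 38 s, if anything falls off the work surface, if the arm or the gripper's body presses on something with over 40 N, if the wrist force passes 120 N, or if a joint passes its speed limit or range.

### The arm

A 7-joint arm with a two-finger parallel gripper is mounted at the origin on the work surface. World frame = base frame: x ahead of the robot, y to its left, z up, the work surface at z = 0. Lengths are in m, angles in rad, forces in N, time in s.
With the tool pointing down it reaches from about 0.425 to 0.825 m from the base axis. Payload 3.6 kg.
Tool frame: the origin (TCP) lies midway between the tips of the shut fingers; the grasp point (between the pads) lies 19 mm behind it; z points along the fingers, y is the line along which they close (so a half turn about z gives the same grasp; the last joint's range is limited). The gripper opens to 85 mm and grips with 20 to 120 N. Pads are 22 mm wide; open, the fingers measure 114 mm over their backs; the gripper's body (76 mm by 85 mm) begins 54 mm behind the grasp point. The pads swing forward as they close: fully open they stand 13 mm farther back than shut.
Start: joints at [-1.246, 0.615, -0.013, 1.423, 0.008, 1.103, -0.04], TCP at [0.223, 0.61, 0.231] pointing down, gripper open.
Joint ranges: [-3.12, 3.12], [-0.3, 2.06], [-1.34, 1.32], [0.26, 2.42], [-1.36, 4.5], [0.01, 1.98], [-2.84, 2.84]. Speed limits (rad/s): [2.79, 2.79, 3.14, 3.14, 3.14, 3.14, 3.14].

### API

Orientations are given as a unit quaternion [w, x, y, z].
In Python, from rig import env, imaging gives the robot as it stands. The module is installed in compiled form; this text tells all that it offers.
- The arm moves only by the tool step_arm, never from a script. Its argument "targets" is text: rows parted by semicolons, each of 7 numbers parted by spaces: the shift along the world's x, y, z in cm, then the turn, a rotation vector about the world's x, y, z in degrees, then the finger opening in cm, from 0 to 8.54. A call has exactly 5 rows; each row is the pose to reach, as a shift and turn from the pose commanded when the call began; what a row does not reach only later rows make up. A row lasts 1/8 s, in which the tool goes at most 62.5 mm and 10.7 degrees, less where a joint would pass 70% of its speed; a pose out of reach is approached as far as the arm can. A call with a gripper value outside its range is refused whole. The fingers move at their own pace and stop on an object; "squeeze" is the grip in N (left out, the last holds). Time passes only in rows, so rows that repeat a pose let the fingers close, or fill a call up. It gives the time, the measured TCP pose, the force, the opening and the grip force at its end, in the units of the state.
- env.get_obs(): the state, without advancing time (a new reading comes with each control period).
- imaging.get_image(name): name is "scene" or "top" or "wrist"; returns the picture (480x640x3 uint8, red, green, blue); there is no depth.
- imaging.camera_params(name): a dict with "vertical_fov" (degrees; the focal length in pixels is half the picture's height over the tangent of half this angle, whatever the lens; pixels are square), "cx", "cy" (the principal point, pixels), "k1" (the pictures are not rectified: a ray, as slopes to the right and down, at radius r is drawn at 1 + k1 r^2 times it, then the intrinsics apply), "position" and "attitude" of the camera in the world; the wrist camera has in their place "hand_eye" (4x4, takes a point from camera to tool coordinates, whose origin is the TCP and whose axes are the flange's). Camera axes: x right, y up, looking along -z (the intrinsics and any distortion apply to the point x, -y, -z); pixel columns grow to the right and rows downward; lengths in m; the calibration is good to about 2 mm. A picture is of the moment at which its call begins: read the wrist's pose just before it. camera_params takes no time and is no camera call.
- env.close_job(): hands the job in; it is judged then, once.
Trained networks look in the newest picture that a camera, given by its name, has taken for a name from the list of things; names that differ only in an ending like _2 or _b are one class to them, and where a whole thing is asked for, a point or a joint stands for the part that bears it (a point fixed in the world has none). Each returns a list of dicts, best first, with "confidence" (0 to 1); they miss things now and then, are a little off and sometimes report something else, mostly with a low value. They report only what shows in the picture. A call takes as long as a camera call. They do not tell look-alikes from the thing itself.
- imaging.find_in(camera, query): "location" ([x, y, z] in m, in world coordinates, good to about 4 mm: the middle of the surface that is visible of it).
- imaging.pinpoint(camera, query): "location" ([x, y, z] in m, in world coordinates, good to about 4 mm: a listed point, or the origin of a listed thing).
The state is a dict: "time_s": time; "joint_positions": joint angles; "dq": joint speeds; "joint_efforts": joint torques, N m; "position": TCP position; "ee_rot": TCP orientation; "contact_force": force on the tool from outside, world axes, zero at the start; "moment": the same for the moment, N m; "opening": finger opening in m; "finger_force": force on a finger pad.
Only numpy, scipy, OpenCV 4.12 (cv2) and the standard library are available. Lean on these libraries where they do the work, as an engineer would, in place of code of your own. Each camera call takes 0.05 s, during which the arm holds its last target. There are 200 camera calls.

## Working session

There is one attempt and no reset: what is moved stays moved. The work goes in short steps, Python scripts to look and compute and a tool call to move; the robot and the scene stay as the last step left them, time stands still between calls to the robot, and variables do not carry over. Pictures are saved under pics/ and viewed, at most 10 in all, crops included, and the job is handed in when it is done.

Besides the shell and the picture viewer there is one more tool, called after "Call:" by a JSON object that holds its "api" and its "payload", one argument or row to a line. step_arm: Moves the arm, as the interface text tells. Its arguments: {"type":"object","properties":{"targets":{"type":"string"},"squeeze":{"type":"number"}},"required":["targets"]}

```bash
mkdir -p pics; python3 - <<'E'
from rig import env, imaging
import cv2,numpy as np
o=env.get_obs(); print(o['time_s'],o['position'],o['ee_rot'],o['opening'])
ims=[]
for c in ['scene','top']:
    im=imaging.get_image(c); cv2.imwrite(f'pics/{c}0.png',im[:,:,::-1])
    for q in ['clamp','release_top','thumb_stop','pointer','block_top','hub_mid','jar_mid','wrench']:
        for r in imaging.pinpoint(c,q)[:3]: print(c,q,np.round(r['location'],4),round(r['confidence'],2),{k:v for k,v in r.items() if k not in('location','confidence')})
E
```

```text
0.0 [0.22307613 0.60969749 0.23010916] [-2.17444635e-04  1.74454127e-01  9.84664431e-01 -1.29210628e-03] 0.08547014815777579
scene clamp [ 0.5395 -0.0759 -0.0011] 0.89 {}
scene release_top [ 0.5162 -0.1709  0.0811] 0.98 {}
scene thumb_stop [ 0.5256 -0.1306  0.1118] 0.81 {}
scene block_top [ 0.6014 -0.0421  0.0472] 0.56 {}
scene block_top [ 0.5411 -0.0733 -0.0021] 0.2 {}
scene hub_mid [ 0.6397 -0.2051  0.0387] 0.75 {}
scene hub_mid [ 0.7724 -0.1061  0.0595] 0.69 {}
scene hub_mid [ 0.7486 -0.2445  0.0583] 0.65 {}
scene jar_mid [ 0.6739 -0.0221  0.0309] 0.83 {}
scene wrench [ 0.4148 -0.0811 -0.0009] 0.96 {}
scene wrench [ 0.5738 -0.182   0.055 ] 0.74 {}
top clamp [ 0.5365 -0.0735 -0.0022] 0.95 {}
top release_top [ 0.5193 -0.1727  0.0785] 0.71 {}
top thumb_stop [ 0.5271 -0.1273  0.1149] 0.96 {}
top pointer [ 0.5771 -0.185   0.0534] 0.76 {}
top pointer [ 0.525  -0.1276  0.1126] 0.57 {}
top pointer [ 0.4074 -0.0758 -0.0005] 0.22 {}
top hub_mid [ 0.642  -0.2028  0.0434] 0.64 {}
top hub_mid [ 0.7671 -0.1025  0.06  ] 0.64 {}
top jar_mid [ 0.6755 -0.0216  0.0319] 0.72 {}
```

View pics/scene0.png

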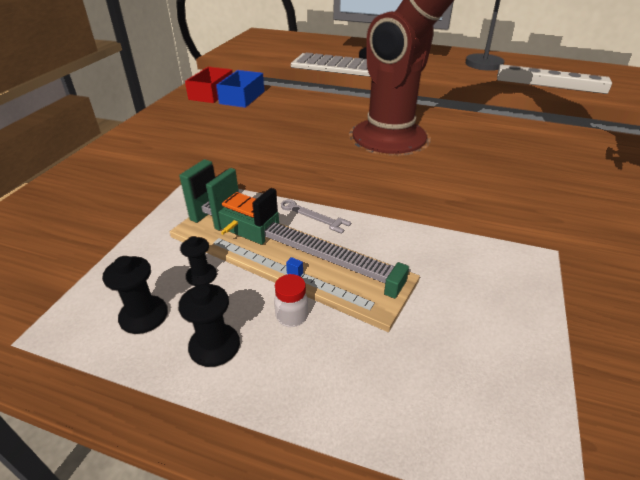

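View pics/top0.png

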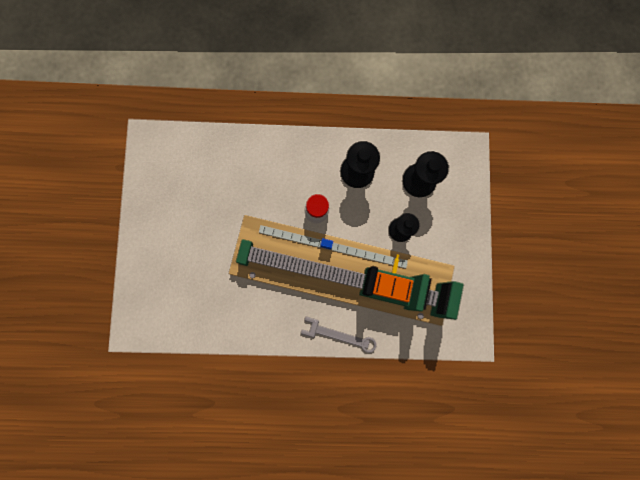

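The scene view shows the clamp with the jaw forward (paddle at about 240,205, pointer at 230,228) and the blue block at (295,267). The jar stands close behind the block. The top view shows the blue block at (327,244), the pointer at (396,263) and the paddle at (393,287). I'll refine these by colour in the top view.

```bash
cat > h.py <<'E'
from rig import env, imaging
import cv2,numpy as np
from scipy.spatial.transform import Rotation as R
def ray(c,px):
    p=imaging.camera_params(c); f=240/np.tan(np.radians(p['vertical_fov'])/2)
    K=np.array([[f,0,p['cx']],[0,f,p['cy']],[0,0,1]])
    u=cv2.undistortPoints(np.array([[px]],float),K,np.array([p['k1'],0,0,0.]))[0,0]
    a=np.array(p['attitude'],float); M=a if a.shape==(3,3) else R.from_quat(a[[1,2,3,0]]).as_matrix()
    return np.array(p['position']),M@np.array([u[0],-u[1],-1])
def at_z(c,px,z):
    o,d=ray(c,px); return o+d*(z-o[2])/d[2]
HSV={'blue':((105,150,50),(130,255,255)),'yellow':((20,150,120),(32,255,255)),'orange':((5,180,120),(14,255,255))}
def blob(im,col,box):
    x0,y0,x1,y1=box; m=cv2.inRange(cv2.cvtColor(im,cv2.COLOR_RGB2HSV),*HSV[col])[y0:y1,x0:x1]
    n,l,s,c=cv2.connectedComponentsWithStats(m); 
    if n<2: return None
    i=1+np.argmax(s[1:,4]); ys,xs=np.where(l==i); pts=np.stack([xs+x0,ys+y0],1)
    return pts.mean(0),len(pts),pts
E
python3 - <<'E'
from h import *
im=cv2.imread('pics/top0.png')[:,:,::-1].copy()
print(imaging.camera_params('top'))
box=(220,200,480,340)
for c,z in [('blue',.046),('yellow',.0545),('orange',.08)]:
    b=blob(im,c,box); print(c,b[0],b[1],at_z('top',b[0],z), b[2].min(0),b[2].max(0))
    print(cv2.minAreaRect(b[2].astype(np.float32)))
cv2.imwrite('pics/crop0.png',cv2.resize(im[205:335,220:480,::-1],None,fx=3,fy=3,interpolation=cv2.INTER_CUBIC))
E
```

```text
{'vertical_fov': 57.66915214313535, 'cx': 312.7367508641437, 'cy': 243.6808229833141, 'k1': 0.0177106880763366, 'position': array([0.48769201, 0.00628363, 0.93107315]), 'attitude': array([ 0.71594867,  0.03604503, -0.05266663, -0.6952298 ])}
blue [326.32258065 243.47311828] 93 [ 0.60100039 -0.04082384  0.046     ] [321 238] [332 248]
((326.4117736816406, 243.35296630859375), (10.6715669631958, 8.731282234191895), 14.03624439239502)
yellow [395.39240506 264.02531646] 79 [ 0.5623311  -0.18122999  0.0545    ] [392 254] [398 273]
((395.5192565917969, 263.40386962890625), (4.3145551681518555, 19.415496826171875), 11.309932708740234)
orange [392.928      286.58666667] 750 [ 0.51588129 -0.17110342  0.08      ] [373 272] [413 301]
((392.9706115722656, 286.61767578125), (37.593021392822266, 22.070741653442383), 14.03624439239502)
```

View pics/crop0.png

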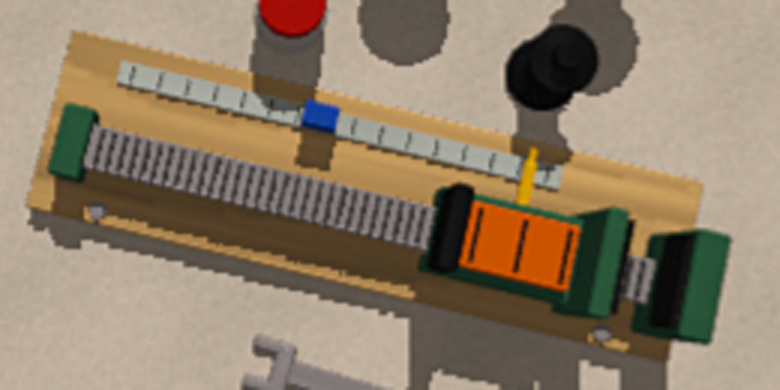

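The enlarged crop shows the board's far edge running from (75,32) to (700,182), the blue block at (320,116) and the pointer tip at (533,150).

```bash
python3 - <<'E'
from h import *
f=lambda x,y,z:at_z('top',(x/3+220-.33,y/3+205-.33),z)
a,b=f(700,182,.016),f(75,32,.016); d=(b-a)[:2]; print(np.linalg.norm(d),np.degrees(np.arctan2(d[1],d[0])))
a=f(620,282,.05);b=f(82,142,.05)
e=d/np.linalg.norm(d)
tip=f(533,152,.0545); blk=f(320,116,.046); rel=np.array([.5165,-.1713]); 
print('e',e,tip,blk, 'tip->blk',(blk-tip)[:2]@e,'rel->blk',(blk[:2]-rel)@e, 'cross',(blk[:2]-rel)@[e[1],-e[0]],(tip[:2]-rel)@[e[1],-e[0]],(tip[:2]-rel)@e)
st=np.array([.5263,-.129]);print('stop',(st-rel)@e, (st-rel)@[e[1],-e[0]])
print('blk ctr cols',at_z('top',(326.3,243.5),.044))
im=imaging.get_image('scene')
for c,z,box in [('blue',.042,(270,240,320,290)),('yellow',.0545,(210,200,260,250)),('orange',.08,(200,170,300,240))]:
    bb=blob(im,c,box); p=at_z('scene',bb[0],z); print(c,bb[0],p,(p[:2]-rel)@e)
o=env.get_obs();q=o['ee_rot'];M=R.from_quat(q[[1,2,3,0]]).as_matrix();print(M.round(3),np.degrees(np.arctan2(M[1,1],M[0,1])),o['position'])
tgt=rel+.018*e; print('target',tgt, 'delta',tgt-o['position'][:2])
E
```

```text
0.4540264040153371 78.15841197714768
e [0.20520651 0.9787187 ] [ 0.58012087 -0.18512236  0.0545    ] [ 0.60128299 -0.04084599  0.046     ] tip->blk 0.14554858062167494 rel->blk 0.14507579778030005 cross 0.05620868834961028 0.0651033735515476 -0.000472782841374884
stop 0.04341082468666076 0.0009112080026021159
blk ctr cols [ 0.60119938 -0.04088523  0.044     ]
blue [294.36681223 266.52838428] [ 0.61045789 -0.03697526  0.042     ] 0.15074690123658774
yellow [228.8021978  226.64835165] [ 0.56212333 -0.18106144  0.0545    ] -0.00019150284205797846
orange [240.24439462 204.        ] [ 0.52366796 -0.17414262  0.08      ] -0.00131121555062717
[[-0.939  0.344  0.   ]
 [ 0.344  0.939  0.   ]
 [ 0.     0.    -1.   ]] 69.90254199932201 [0.22335117 0.6104131  0.2313123 ]
target [ 0.52019372 -0.15368306] delta [ 0.29684255 -0.76409616]
```

Both views agree: the jaw has to travel about 145 mm along a bar heading of 78.2°. I'll shut the fingers, turn +8.3° and fly to a point above the paddle, 18 mm behind its centre.

Call:
{"api": "step_arm", "payload": {
  "targets": "4 -4 0 0 0 2 0; 8 -8 0 0 0 4 0; 12 -12 0 0 0 6 0; 15 -17 0 0 0 8.3 0; 17.5 -22.5 0 0 0 8.3 0",
  "squeeze": 30
}}

```text
time_s: 1.58
position: [0.3998, 0.3839, 0.2314]
ee_rot: [0.0, 0.103, 0.995, 0.0]
contact_force: [0.1, -0.1, 0.2]
opening: 0.0003
finger_force: 0.0
```

Call:
{"api": "step_arm", "payload": {
  "targets": "2 -5.8 0 0 0 0 0; 4 -11.6 0 0 0 0 0; 6 -17.4 0 0 0 0 0; 8 -23.2 0 0 0 0 0; 10 -29 0 0 0 0 0"
}}

```text
time_s: 2.2
position: [0.499, 0.0936, 0.2317]
ee_rot: [0.001, 0.103, 0.995, 0.0]
contact_force: [0.8, 0.9, 0.4]
opening: -0.0
finger_force: 0.0
```

Call:
{"api": "step_arm", "payload": {
  "targets": "1 -5.8 0 0 0 0 0; 2 -11.6 0 0 0 0 0; 2.2 -17.4 0 0 0 0 0; 2.2 -23 0 0 0 0 0; 2.2 -25 -3 0 0 0 0"
}}

```text
time_s: 2.82
position: [0.5216, -0.1605, 0.2033]
ee_rot: [0.003, 0.106, 0.994, -0.002]
contact_force: [1.6, 1.3, -0.3]
opening: -0.0002
finger_force: 0.0
```

```bash
python3 - <<'E'
from h import *
for i in range(3): imaging.get_image('wrist')
o=env.get_obs(); print(o['time_s'],o['position'],o['contact_force'])
im=imaging.get_image('wrist'); cv2.imwrite('pics/w1.png',im[:,:,::-1])
for q in ['release_top','thumb_stop','pointer','block_top']:
    for r in imaging.pinpoint('wrist',q)[:2]: print(q,np.round(r['location'],4),round(r['confidence'],2))
E
```

```text
2.975 [ 0.51911201 -0.15514333  0.20026601] [ 0.89284377 -0.40622055  0.416407  ]
release_top [ 0.5181 -0.1679  0.078 ] 0.72
release_top [ 4.147e-01 -7.820e-02 -3.000e-04] 0.62
thumb_stop [ 0.5226 -0.1305  0.1126] 0.95
pointer [ 0.6775 -0.0155  0.0369] 0.71
pointer [ 0.5724 -0.1815  0.0494] 0.56
block_top [ 0.6026 -0.0442  0.0444] 0.56
```

View pics/w1.png

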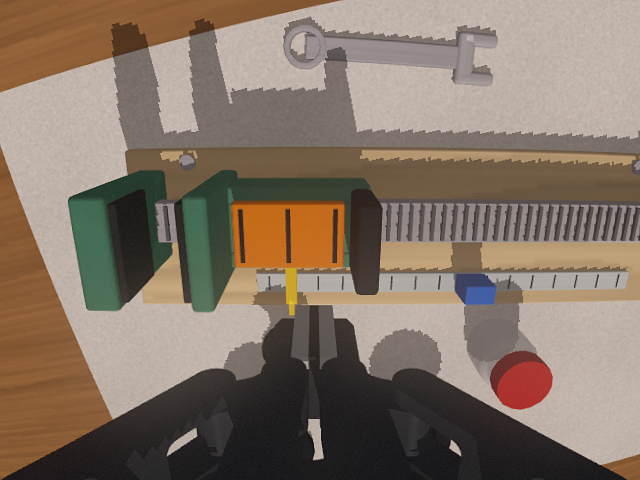

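The wrist view shows the fingers (tips near 315,310) lined up with the bar. The paddle is centred at (288,235), the stop at (367,240) and the block at (475,288), which fits the estimates. Descending now.

Call:
{"api": "step_arm", "payload": {
  "targets": "0 0 -3 0 0 0 0; 0 0 -6 0 0 0 0; 0 0 -9 0 0 0 0; 0 0 -11 0 0 0 0; 0 0 -11.2 0 0 0 0"
}}

```text
time_s: 3.85
position: [0.5201, -0.1533, 0.0887]
ee_rot: [-0.001, 0.102, 0.995, 0.0]
contact_force: [-0.2, 0.3, -0.7]
opening: -0.0001
finger_force: 0.0
```

Call:
{"api": "step_arm", "payload": {
  "targets": "0 0 -0.3 0 0 0 0; 0 0 -0.6 0 0 0 0; 0 0 -0.9 0 0 0 0; 0 0 -1.1 0 0 0 0; 0 0 -1.1 0 0 0 0"
}}

```text
time_s: 4.47
position: [0.5207, -0.1547, 0.0788]
ee_rot: [0.0, 0.103, 0.995, -0.0]
contact_force: [-0.1, -0.2, 4.7]
opening: -0.0002
finger_force: 2.2
```

Call:
{"api": "step_arm", "payload": {
  "targets": "0 0 -0.2 0 0 0 0; 0 0 -0.4 0 0 0 0; 0 0 -0.6 0 0 0 0; 0 0 -0.7 0 0 0 0; 0 0 -0.7 0 0 0 0"
}}

```text
time_s: 5.1
position: [0.5207, -0.1546, 0.0719]
ee_rot: [0.0, 0.103, 0.995, -0.0]
contact_force: [-0.4, 0.7, 7.5]
opening: -0.0001
finger_force: 3.7
```

Call:
{"api": "step_arm", "payload": {
  "targets": "0 0 -0.05 0 0 0 0; 0.06 0.29 -0.05 0 0 0 0; 0.12 0.59 -0.05 0 0 0 0; 0.21 0.98 -0.05 0 0 0 0; 0.31 1.47 -0.05 0 0 0 0"
}}

```text
time_s: 5.72
position: [0.5235, -0.1417, 0.0716]
ee_rot: [0.001, 0.103, 0.995, -0.001]
contact_force: [-1.3, -1.4, 8.2]
opening: -0.0001
finger_force: 3.8
```

```bash
python3 - <<'E'
from h import *
e=np.array([.2052,.9787])
im=imaging.get_image('top')
o=env.get_obs(); print(o['position'],o['contact_force'])
bb=blob(im,'yellow',(220,200,480,340));p=at_z('top',bb[0],.0545);print(bb[0],bb[1],p,'moved',(p[:2]-[.5623,-.1812])@e)
im=imaging.get_image('scene')
bb=blob(im,'yellow',(200,190,330,300));p=at_z('scene',bb[0],.0545);print(bb[0],bb[1],p,'moved',(p[:2]-[.5621,-.1811])@e)
E
```

```text
[ 0.52376342 -0.14044888  0.07158451] [-1.67601909 -1.03841939  8.18279478]Traceback (most recent call last):
  File "<stdin>", line 5, in <module>
TypeError: 'NoneType' object is not subscriptable
```

```bash
python3 - <<'E'
from h import *
e=np.array([.2052,.9787])
im=imaging.get_image('scene'); cv2.imwrite('pics/s2.png',cv2.resize(im[130:330,160:440,::-1],None,fx=2.5,fy=2.5))
bb=blob(im,'yellow',(200,190,330,300));p=at_z('scene',bb[0],.0545);print(bb[0],bb[1],p,'moved',(p[:2]-[.5621,-.1811])@e)
E
```

```text
[235.21111111 229.14444444] 90 [ 0.56502861 -0.16679718  0.0545    ] moved 0.014599125292740463
```

View pics/s2.png

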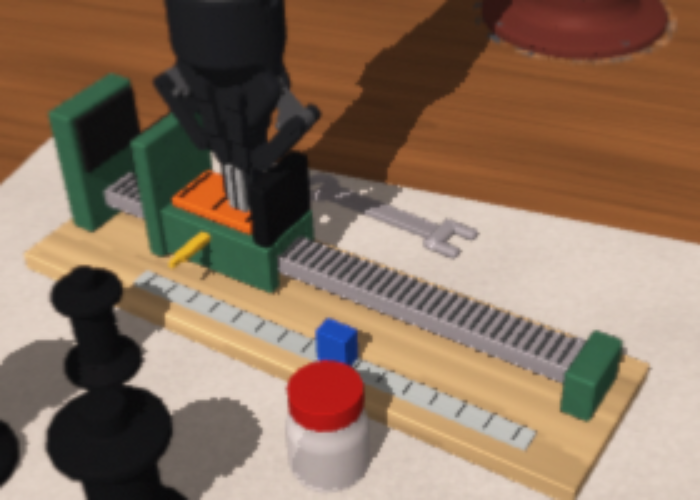

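The scene crop shows the paddle pressed with the fingertips on it. The jaw moved 14.6 mm, so friction is carrying it along. Carrying on.

Call:
{"api": "step_arm", "payload": {
  "targets": "0.16 0.78 0 0 0 0 0; 0.39 1.86 0 0 0 0 0; 0.62 2.94 0 0 0 0 0; 0.84 4.01 0 0 0 0 0; 1.07 5.09 0 0 0 0 0"
}}

```text
time_s: 6.45
position: [0.5342, -0.0909, 0.0716]
ee_rot: [0.0, 0.104, 0.995, -0.001]
contact_force: [-1.9, -2.4, 8.2]
opening: 0.0002
finger_force: 3.8
```

Call:
{"api": "step_arm", "payload": {
  "targets": "0.23 1.08 0 0 0 0 0; 0.45 2.15 0 0 0 0 0; 0.68 3.23 0 0 0 0 0; 0.90 4.31 0 0 0 0 0; 1.07 5.09 0 0 0 0 0"
}}

```text
time_s: 7.08
position: [0.5451, -0.0393, 0.0715]
ee_rot: [0.0, 0.103, 0.995, -0.001]
contact_force: [-1.3, -2.1, 8.0]
opening: 0.0001
finger_force: 3.8
```

```bash
cat > m.py <<'E'
from h import *
e=np.array([.2052,.9787])
im=imaging.get_image('scene'); o=env.get_obs(); print(o['time_s'],o['position'],o['contact_force'])
bb=blob(im,'yellow',(200,190,330,300))
if bb:
    p=at_z('scene',bb[0],.0545);print(bb[0],bb[1],p,'moved',(p[:2]-[.5621,-.1811])@e)
for c in ['scene','wrist']:
  if c=='wrist': imaging.get_image(c)
  for q in ['pointer','block_top','thumb_stop','release_top']:
    for r in imaging.pinpoint(c,q)[:2]: print(c,q,np.round(r['location'],4),round(r['confidence'],2),'s=',(np.array(r['location'])[:2]-[.5165,-.1713])@e)
E
python3 m.py
```

```text
7.125 [ 0.54544668 -0.03758817  0.07153341] [-1.29154128 -0.16033381  7.04383342]
[283.52475248 248.07920792] 101 [ 0.58594243 -0.06550865  0.0545    ] moved 0.11802172456491258
scene pointer [ 0.598  -0.0692  0.0527] 0.75 s= 0.11664907000000002
scene block_top [ 0.6006 -0.0416  0.0473] 0.63 s= 0.14419471000000003
scene thumb_stop [ 0.5514 -0.0154  0.113 ] 0.61 s= 0.15974081
scene release_top [ 0.6014 -0.0422  0.0468] 0.68 s= 0.14377165
scene release_top [ 0.542  -0.0531  0.07  ] 0.67 s= 0.12091494000000001
wrist release_top [ 0.5447 -0.055   0.0714] 0.89 s= 0.11960945000000002
```

Call:
{"api": "step_arm", "payload": {
  "targets": "0.14 0.69 0 0 0 0 0; 0.29 1.37 0 0 0 0 0; 0.43 2.05 0 0 0 0 0; 0.53 2.55 0 0 0 0 0; 0.55 2.64 0 0 0 0 0"
}}

```text
time_s: 8.2
position: [0.5508, -0.0123, 0.0716]
ee_rot: [0.001, 0.103, 0.995, -0.0]
contact_force: [-1.6, -1.7, 7.6]
opening: 0.0005
finger_force: 3.8
```

```bash
python3 m.py; python3 - <<'E'
from h import *
im=imaging.get_image('scene'); cv2.imwrite('pics/s3.png',cv2.resize(im[190:310,220:380,::-1],None,fx=4.5,fy=4.5,interpolation=cv2.INTER_CUBIC))
b=blob(im,'blue',(250,230,330,290));y=blob(im,'yellow',(200,190,330,300));print(b[0],b[1],y[0],y[1])
E
```

```text
8.25 [ 0.55077017 -0.01232775  0.07156755] [-0.33326708 -0.91018926  8.14492507]
[297.61290323 253.27956989] 93 [ 0.59088535 -0.03820923  0.0545    ] moved 0.14575394921652401
scene pointer [ 0.6011 -0.0407  0.0551] 0.66 s= 0.14517813999999998
scene block_top [ 0.5992 -0.0408  0.0461] 0.53 s= 0.14469039
scene thumb_stop [0.5545 0.0105 0.1119] 0.95 s= 0.18572526000000003
scene release_top [ 0.5503 -0.0291  0.0729] 0.68 s= 0.1461069
wrist release_top [ 0.5523 -0.0281  0.0723] 0.65 s= 0.14749600000000002
[294.80882353 267.35294118] 204 [297.61956522 253.31521739] 92
```

View pics/s3.png

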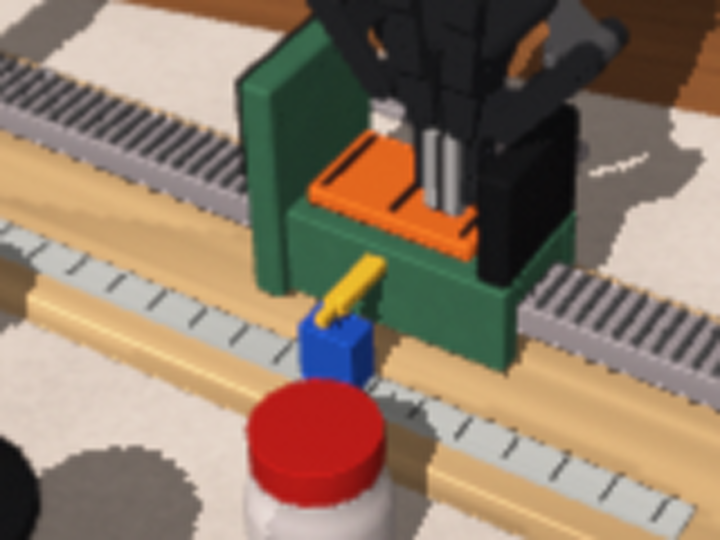

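The crop shows the yellow pointer over the middle of the blue block (tip at 325,318, block top at about 335,322). Lifting straight up, then clear.

Call:
{"api": "step_arm", "payload": {
  "targets": "0 0 0 0 0 0 0; 0 0 0.5 0 0 0 0; 0 0 1.2 0 0 0 0; 0 0 2.5 0 0 0 0; 0 0 5 0 0 0 0"
}}

```text
time_s: 9.38
position: [0.5493, -0.0115, 0.1206]
ee_rot: [-0.001, 0.103, 0.995, -0.0]
contact_force: [0.4, 0.1, 1.1]
opening: 0.0002
finger_force: 0.0
```

Call:
{"api": "step_arm", "payload": {
  "targets": "0 0 5 0 0 0 0; 0 0 10 0 0 0 0; 0 3 14 0 0 0 0; -1 8 14 0 0 0 0; -2 14 14 0 0 0 0"
}}

```text
time_s: 10.0
position: [0.5304, 0.1286, 0.262]
ee_rot: [0.001, 0.104, 0.995, 0.0]
contact_force: [-0.0, 0.4, 0.0]
opening: 0.0003
finger_force: 0.0
```

Call:
{"api": "step_arm", "payload": {
  "targets": "-2 6 0 0 0 0 0; -4 12 0 0 0 0 0; -6 17 0 0 0 0 0; -6 17 0 0 0 0 0; -6 17 0 0 0 0 0"
}}

```text
time_s: 10.62
position: [0.4704, 0.2975, 0.2609]
ee_rot: [0.0, 0.103, 0.995, -0.001]
contact_force: [0.6, -0.9, -0.3]
opening: 0.0001
finger_force: 0.0
```

```bash
python3 m.py; python3 - <<'E'
from h import *
im=imaging.get_image('top'); cv2.imwrite('pics/t4.png',cv2.resize(im[130:370,220:500,::-1],None,fx=2.5,fy=2.5,interpolation=cv2.INTER_CUBIC))
E
```

```text
10.675 [0.47099461 0.2965727  0.26091077] [ 1.03261333  0.29512215 -0.74776394]
[296.91489362 253.04255319] 94 [ 0.59069259 -0.03952538  0.0545    ] moved 0.1444262838972559
scene pointer [ 0.603  -0.0426  0.0551] 0.65 s= 0.14370849000000002
scene block_top [ 0.598  -0.0444  0.0469] 0.49 s= 0.14092083000000002
scene block_top [0.5561 0.0092 0.1136] 0.2 s= 0.18478127000000003
scene thumb_stop [0.5524 0.0108 0.112 ] 0.93 s= 0.18558795000000003
scene release_top [ 0.5439 -0.0308  0.0799] 0.56 s= 0.14312983000000004
scene release_top [0.5515 0.0132 0.1136] 0.31 s= 0.18775215
wrist thumb_stop [0.555  0.0093 0.1116] 0.89 s= 0.18465342000000004
```

View pics/t4.png

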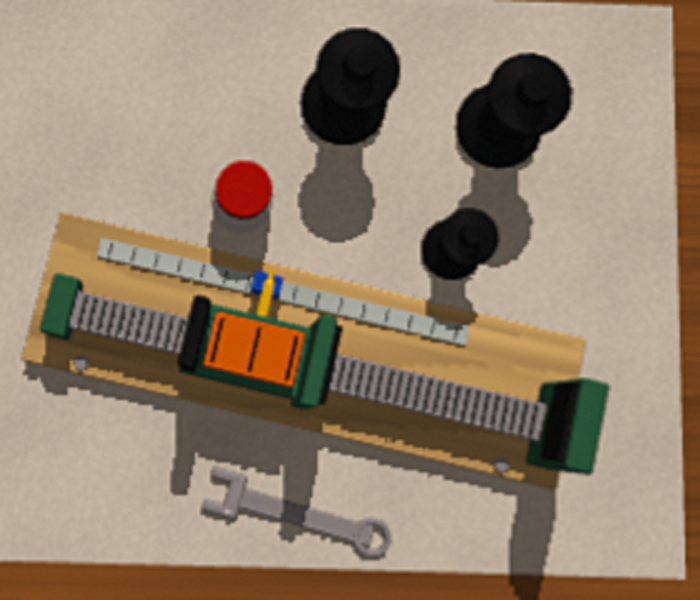

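The top crop shows the pointer centred over the blue block at (267,283), with the paddle up. The hubs, jar and wrench have not moved, and the arm is clear. Handing in.

```bash
python3 -c "
from rig import env
print(env.close_job())"
```

```text
the job is handed in; nothing more can be done
None
```

The jaw is open by about 144 mm and locked with its pointer over the middle of the blue block; the release is up, the arm is clear, nothing else was moved, and the job is handed in.

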